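Open the dough sheeter's rollers with its crank

ROBOT

A 6-joint arm with a two-finger parallel gripper is mounted at the origin on a cart in front of the work surface, level with it; the furniture and walls round the work are solid. World frame = base frame: x ahead of the robot, y to its left, z up, the work surface at z = 0. Lengths are in mm, angles in rad, forces in N, time in s.
With the tool pointing down it reaches from about 350 to 875 mm from the base axis. Payload 4.2 kg.
Tool frame: the origin (TCP) lies midway between the tips of the shut fingers; the grasp point (between the pads) lies 19 mm behind it (tcp_to_grasp is the distance from the TCP to the grasp point, in mm); z points along the fingers, y is the line along which they close (so a half turn about z gives the same grasp; the last joint's range is limited). The gripper opens to 85 mm and grips with 20 to 120 N. Pads are 22 mm wide; open, the fingers measure 114 mm over their backs; the gripper's body (76 mm by 85 mm) begins 54 mm behind the grasp point. The pads swing forward as they close: fully open they stand 13 mm farther back than shut.
Start: joints at [1.599, 0.385, 0.008, 0, -1.194, -0.259], TCP at [142.941, 608.414, 231.312] pointing down, gripper open.
Joint ranges: [-3.14, 3.14], [-1.21, 2.06], [-1.07, 1.41], [-3.16, 2.05], [-2.99, -0.16], [-3.1, 3.1]. Speed limits (rad/s): [2.79, 2.79, 3.14, 3.14, 3.14, 3.14].

INTERFACE

Orientations are given as a unit quaternion [x, y, z, w].
In Python, from bench import read_state, get_image, job_done, tcp_to_grasp gives the robot as it stands.
- The arm moves only by the tool jog_arm, never from a script. Its argument "plan" is a list of rows, each a list of 3 entries, a list of its own where there are three numbers: the finger opening in mm, from 0 to 85.4, then the shift along the tool's x, y, z as a fraction of full scale, then the turn, a rotation vector about the tool's x, y, z as a fraction of full scale. A call has 1 to 10 rows; each row is the pose to reach, as a shift and turn from the pose commanded when the call began, along the tool's axes at that moment; what a row does not reach only later rows make up. Full scale, the value 1, is 0.1 m for a shift and 60 degrees for a turn. A row lasts 1/8 s, in which the tool goes at most 62.5 mm and 10.7 degrees, less where a joint would pass 70% of its speed; a pose out of reach is approached as far as the arm can. A call with a number of a shift or a turn outside -1 to 1 is refused whole. A call with a gripper value outside its range is refused whole. The fingers move at their own pace and stop on an object; the grip force is fixed at half the most. Time passes only in rows, so rows that repeat a pose let the fingers close. It gives the time, the measured TCP pose, the force, the opening and the grip force at its end, in the units of the state.
- read_state(): the state, without advancing time (a new reading comes with each control period).
- get_image(name): name is "scene" or "top"; returns a dict with "img" (480x640x3 uint8, red, green, blue), "range_z" (480x640 float32, mm along the optical axis (not along the pixel's ray), 0 where there is no reading), "intrinsics" (3x3 intrinsics, pixels), "distortion" ([k1, k2, p1, p2, k3] as OpenCV has them; the pictures are not rectified), "extrinsics" (4x4, takes a point from camera to world coordinates). Camera axes: x right, y down, z forward; pixel columns grow to the right and rows downward; lengths in mm; the calibration is good to about 2 mm. A picture is of the moment at which its call begins.
- job_done(): hands the job in; it is judged then, once.
The state is a dict: "clock": time; "joints": joint angles; "joint_vel": joint speeds; "joint_efforts": joint torques, N m; "position": TCP position; "ee_rot": TCP orientation; "contact_force": force on the tool from outside, world axes, zero at the start; "wrist_torque": the same for the moment, N m; "gripper_width": finger opening in mm; "grasp_force": force on a finger pad.
Only numpy, scipy, OpenCV 4.12 (cv2) and the standard library are available. Lean on these libraries where they do the work, as an engineer would, in place of code of your own. Each camera call takes 0.05 s, during which the arm holds its last target. There are 200 camera calls.

TASK

The dough sheeter has to be opened for cleaning: take the loose crank lying beside it, push it fully down onto the square end of the adjusting screw on top of the machine, and wind it clockwise by its knob, about three turns, until the upper roller is up at its top stop. Keep the crank down on the square all the while, feel for the stop and end there without forcing it (17 N at the knob is too much), and leave the crank sitting on the screw and the other things where they are.

Things in the scene. Friction and masses are not known exactly. Their poses are not given: they have to be found in the camera images.
- crank: loose steel crank, 38 mm round hub, 24 mm tall, with a 15.2 mm square hole right through; its arm (22 mm wide, from 4 to 20 mm above the underside) runs along its x to a black knob. Lies hub down, knob up. Origin: middle of the hole at the hub's underside; z up along the hole, hole sides along x and y. 0.3 kg, balanced about 26 mm along x from the origin
- crank_knob (a point): middle of the crank's upright knob (22 mm across, 42 mm tall, from 24 to 66 mm above the crank's underside), 60 mm along x from the crank's origin and 46 mm above it. The knob spins freely on its pin, so it can be held without turning the wrist
- shaft_seat (a point): centre of the round shoulder on the sheeter's upright screw, 166 mm above the table, on which the crank's underside rests when fully down. Above it stands the screw's 14 mm square end, 23.5 mm tall, its upper 6.5 mm tapering to 7 mm; its sides lie along this frame's x and y
- shaft_end (a joint): twist, in rad, of the rubber jaw coupling that joins the square end to the screw below its shoulder: 0 when unloaded, 0.4 rad per N m. Plain winding takes about 0.22 N m (4 N at the knob); at the top stop the screw turns no more and only the coupling gives. Over about 17 N at the knob (1 N m) is forcing it
- sheeter: white bench dough sheeter standing firm on the table, 262 mm wide (y, without the grey motor box on its -y side), about 310 mm long with its steel feed tray (front, -x) and chute (back), 157 mm tall to the top of its bridge without the screw end. Origin: centre of its underside, straight below the screw
- upper_roller (a point): middle of the upper roller's axis (32 mm steel roller between the white cheeks, under the bridge). It hangs on the screw and rises 2.5 mm for each clockwise turn (seen from above), from 78 mm above the sheeter's underside at the lowest to 85.5 mm at its top stop, three turns in all
- packet: flat kraft paper packet, 62 x 100 x 14 mm, lying on the table; origin at the centre of its underside. Leave it where it is
- tape: roll of label tape lying flat, 98 mm across, 25 mm tall; origin at the centre of its underside. Leave it where it is
- pen: marker pen lying on the table, 135 mm long along its y, 16 mm thick; origin at its underside. Leave it where it is

How it is judged:
By the outcome, as a careful person would: the job done as asked, in the order asked, and still so for the second after the job is handed in, with the robot touching nothing.
It also fails if it takes over 72 s, if anything falls off the work surface, if the arm or the gripper's body presses on something with over 40 N, if the wrist force passes 120 N, or if a joint passes its speed limit or range.

## Working session

There is one attempt and no reset: what is moved stays moved. The work goes in short steps, Python scripts to look and compute and a tool call to move; the robot and the scene stay as the last step left them, time stands still between calls to the robot, and variables do not carry over. Pictures are saved under pics/ and viewed, at most 10 in all, crops included, and the job is handed in when it is done.

Besides the shell and the picture viewer there is one more tool, called after "Request:" as name(argument=value, ...) on one line, values as JSON. jog_arm: Moves the arm, as the interface text tells. Its arguments: {"type":"object","properties":{"plan":{"type":"array"}},"required":["plan"]}

```bash
mkdir -p pics; ls
python3 - <<'E'
from bench import *
import cv2,numpy as np
s=read_state();print(s, tcp_to_grasp)
for n in("scene","top"):
    g=get_image(n);cv2.imwrite(f"pics/{n}0.png",g["img"][...,::-1]);print(n,g["intrinsics"],g["distortion"],g["extrinsics"])
    np.savez(f"pics/{n}0.npz",**g)
E
```

```text
pics
{'clock': 0.0, 'joints': array([ 1.59860649e+00,  3.85587047e-01,  6.61967530e-03, -5.09823412e-04,
       -1.19396472e+00, -2.58612469e-01]), 'joint_vel': array([ 0.00205017, -0.00019848,  0.00156321, -0.00124574,  0.00202128,
        0.00177902]), 'joint_efforts': array([ 1.03839304e-04, -3.92295456e+01,  1.88403153e+01,  4.18622822e+00,
       -4.56881564e-03, -4.75783082e-06]), 'position': array([142.8112089 , 607.87295942, 230.19914421]), 'ee_rot': array([ 9.93337245e-01, -1.15238542e-01, -8.20896521e-05,  1.09076369e-03]), 'contact_force': array([ 0.44976794,  1.12818087, -0.05998981]), 'wrist_torque': array([-0.044018  , -0.04837575, -0.01635992]), 'grasp_force': 0.0, 'gripper_width': 85.59691097956616} 18.700000000000003
scene [[435.23271948   0.         317.19542462]
 [  0.         435.23271948 240.20818302]
 [  0.           0.           1.        ]] [-0.04152469  0.          0.          0.          0.        ] [[ 8.59037588e-01 -3.70992392e-01  3.52730872e-01  1.46032727e+02]
 [-5.11873689e-01 -6.30999403e-01  5.82945177e-01 -6.42036477e+02]
 [ 6.30474412e-03 -6.81325472e-01 -7.31953449e-01  9.09522649e+02]
 [ 0.00000000e+00  0.00000000e+00  0.00000000e+00  1.00000000e+00]]
top [[527.69747029   0.         323.38438699]
 [  0.         527.69747029 233.8465187 ]
 [  0.           0.           1.        ]] [-0.04168058  0.          0.          0.          0.        ] [[ 1.54897179e-02 -9.78404485e-01  2.06118248e-01  2.59331984e+02]
 [-9.99879805e-01 -1.52943161e-02  2.54139846e-03  9.36532043e+00]
 [ 6.65921993e-04 -2.06132839e-01 -9.78523791e-01  1.48416714e+03]
 [ 0.00000000e+00  0.00000000e+00  0.00000000e+00  1.00000000e+00]]
```

View pics/scene0.png

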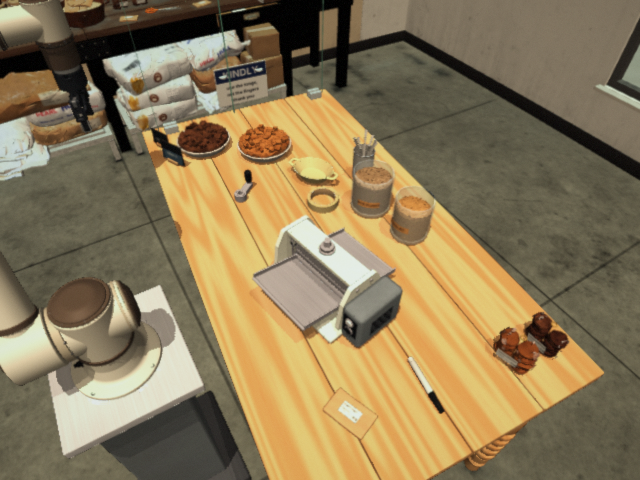

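View pics/top0.png

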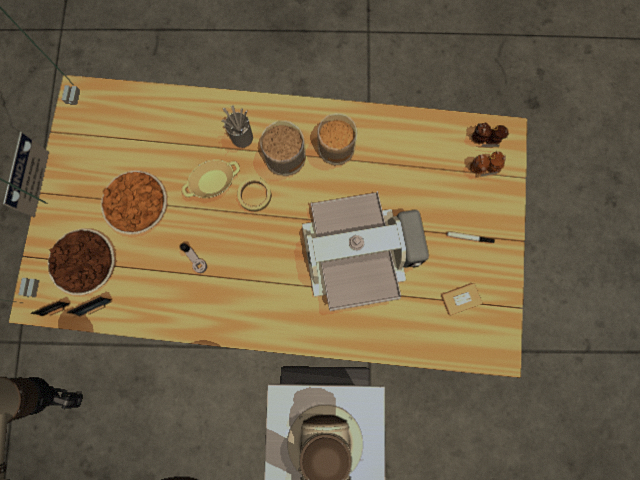

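The scene view shows the crank (hub ~(240,197), black knob ~(248,176)) and the screw ~(327,245). The top view shows the crank hub ~(200,266), knob ~(185,246) and the screw ~(356,241).

```bash
cat > h.py <<'E'
import numpy as np, cv2
from bench import *
from scipy.spatial.transform import Rotation as R
def load(n): return dict(np.load(f"pics/{n}.npz"))
def snap(n,tag):
    g=get_image(n);np.savez(f"pics/{n}{tag}.npz",**g);return g
def rays(g,uv):
    p=cv2.undistortPoints(np.float64(uv).reshape(-1,1,2),g["intrinsics"],g["distortion"])[:,0]
    E=g["extrinsics"];return E[:3,3],np.c_[p,np.ones(len(p))]@E[:3,:3].T
def onz(g,uv,z):
    o,d=rays(g,uv);return o+d*((z-o[2])/d[:,2])[:,None]
def cloud(g):
    h,w=g["range_z"].shape;v,u=np.mgrid[:h,:w]
    o,d=rays(g,np.stack([u,v],-1).reshape(-1,2));return (o+d*g["range_z"].reshape(-1,1)).reshape(h,w,3)
def crop(g,x0,y0,w,h,k,f):
    cv2.imwrite(f,cv2.resize(g["img"][y0:y0+h,x0:x0+w,::-1],None,fx=k,fy=k,interpolation=cv2.INTER_CUBIC))
def px(g,P):
    E=np.linalg.inv(g["extrinsics"]);return cv2.projectPoints(np.float64(P).reshape(-1,1,3),cv2.Rodrigues(E[:3,:3])[0],E[:3,3],g["intrinsics"],g["distortion"])[0][:,0]
E
python3 - <<'E'
from h import *
a=load("scene0");b=load("top0")
ims=[]
for g,x,y in((a,220,160),(b,165,230),(a,295,215),(b,325,210)):
    ims.append(cv2.resize(g["img"][y:y+60,x:x+60,::-1],(390,290) if 0 else (300,300),interpolation=cv2.INTER_NEAREST))
cv2.imwrite("pics/c1.png",np.vstack([np.hstack(ims[:2]),np.hstack(ims[2:])]))
for n,g,bx in(("scene",a,(220,160,60,60)),("top",b,(165,230,60,60))):
    x,y,w,h=bx;C=cloud(g)[y:y+h,x:x+w];I=g["img"][y:y+h,x:x+w].astype(int)
    dark=(I.max(2)<60);v,u=np.nonzero(dark);print(n,"knob px",u.mean()+x,v.mean()+y,dark.sum(),onz(g,[[u.mean()+x,v.mean()+y]],46))
    grey=(np.ptp(I,axis=2)<30)&(I.max(2)>70);v,u=np.nonzero(grey);print("grey",grey.sum(),onz(g,[[u.mean()+x,v.mean()+y]],14))
    for lo,hi in((15,40),(50,80)):
        m=(C[...,2]>lo)&(C[...,2]<hi);print(lo,m.sum(),C[m].mean(0))
    pts=np.float32(C[(C[...,2]>12)][:,:2]);print(C[...,2].max())
for n,g,bx in(("scene",a,(295,215,60,60)),("top",b,(325,210,60,60))):
    x,y,w,h=bx;C=cloud(g)[y:y+h,x:x+w];m=(C[...,2]>160);print(n,m.sum(),C[m].mean(0),C[...,2].max())
E
```

```text
scene knob px 247.6290322580645 175.93548387096774 62 [[514.92014693 393.79509338  46.        ]]
grey 139 [[505.49829385 385.9296862   14.        ]]
15 181 [487.95548617 370.35573734  22.15647831]
50 43 [515.18751753 390.91324337  59.22185035]
909.5226492678413
top knob px 184.8125 247.453125 64 [[517.63432234 397.3666407   46.        ]]
grey 131 [[482.92520429 369.89365117  14.        ]]
15 230 [485.85050014 371.55095453  23.14826364]
50 55 [517.63692725 397.62747159  63.84196642]
1484.1671355385233
scene 165 [ 473.04418763 -140.02776509  251.57874862] 909.5226492678413
top 160 [492.93379452 -61.88384566 294.13361985] 1484.1671355385233
```

View pics/c1.png

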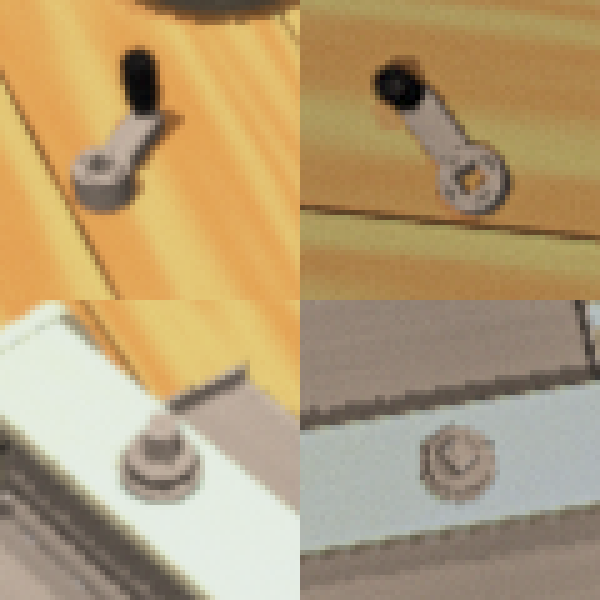

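The top-left and top-right panels show the crank: hole at ~(239,192) in scene and ~(198,266) in top. The lower panels show the screw's shoulder and square end, at ~(328,243) in scene and ~(357,241) in top. The square looks turned, so I'll average several frames for its yaw and measure all the points.

Run:
```python
from h import *
A={}
for n in("scene","top"):
    f=[get_image(n) for _ in range(10)];g=f[0];g["img"]=np.mean([x["img"] for x in f],0).astype(np.float32);A[n]=g
    np.savez(f"pics/{n}avg.npz",**g)
a,b=A["scene"],A["top"]
def up(g,x,y,s): return np.clip(cv2.resize(g["img"][y:y+s,x:x+s,::-1],(400,400) if s<100 else None,interpolation=cv2.INTER_CUBIC),0,255)
def st(c):
    lo,hi=np.percentile(c,2),np.percentile(c,98);return np.clip((c-lo)/(hi-lo)*255,0,255)
T=up(b,347,230,20);S=up(a,316,230,24)
cv2.imwrite("pics/c2.png",np.hstack([st(T),st(S)]))
print("hub z24",onz(b,[[198.1,265.9]],24),onz(a,[[239.1,192.1]],24))
I=b["img"];m=(I[225:262,170:215].max(2)<60)
print("knob",onz(b,[[184.8,246.8]],66))
# bridge yaw from white mask in top
w=((I.min(2)>170)&(np.ptp(I,axis=2)<40)).astype(np.uint8);w[:190]=0;w[300:]=0;w[:,:290]=0;w[:,420:]=0
v,u=np.nonzero(w);P=onz(b,np.c_[u,v],157);k=(abs(P[:,0]-P[:,0].mean())<45)
r=cv2.minAreaRect(np.float32(P[:,:2]));print("white rect",r,w.sum())
```

```text
hub z24 [[469.76301565 362.31107704  24.        ]] [[468.37401852 360.90570627  24.        ]]
knob [[515.85879966 392.13118954  66.        ]]
white rect ((495.134765625, -71.46757507324219), (185.49392700195312, 247.07745361328125), 10.52028751373291) 2048[ WARN:0@28.782] global loadsave.cpp:1063 imwrite_ Unsupported depth image for selected encoder is fallbacked to CV_8U.
```

View pics/c2.png

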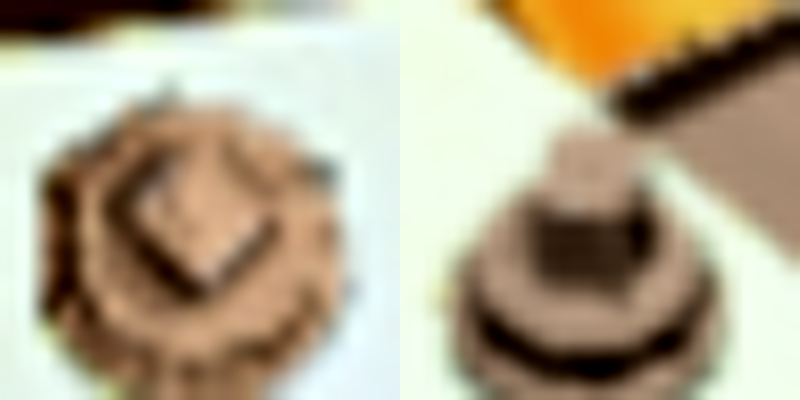

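Run:
```python
from h import *
a=load("sceneavg");b=load("topavg")
T=lambda q:np.array(q)/20+[347,230]-.5
S=lambda q:(np.array(q)-[400,0])/(400/24)+[316,230]-.5
def rep(n,P):
    print(n,P[:,:2].round(1).tolist());d=np.diff(P[:,:2],axis=0);print(np.degrees(np.arctan2(d[:,1],d[:,0])).round(1),np.hypot(*d.T).round(1))
rep("top z183 L,B,R",onz(b,T([[135,205],[205,275],[265,215]]),183))
rep("top z166 L,B,R",onz(b,T([[108,200],[200,298],[277,225]]),166))
rep("sc z183",onz(a,S([[535,213],[637,213],[657,185]]),183))
rep("sc z166",onz(a,S([[532,272],[630,298],[657,260]]),166))
# collar ellipse centre: top (215,235)? rim extents at z166
rep("top collar l,r,t,b",onz(b,T([[85,235],[345,235],[215,100],[215,365]]),166))
rep("sc collar l,r,t,b",onz(a,S([[480,245],[700,245],[590,170],[590,340]]),166))
# bridge edge lines
I=b["img"];w=((I.min(2)>170)&(np.ptp(I,axis=2)<40))
for nm,f in(("top",np.argmax),("bot",lambda c:len(c)-1-np.argmax(c[::-1]))):
    us=np.r_[322:345,372:392];vs=[215+f(w[215:262,u]) for u in us];P=onz(b,np.c_[us,vs],157)
    k=np.polyfit(P[:,1],P[:,0],1);print(nm,"dx/dy",np.degrees(np.arctan(k[0])),np.std(np.polyval(k,P[:,1])-P[:,0]))
# crank direction, arm axis from top: grey+dark mask
hub=np.array([469.1,361.6]);kn=np.array([515.9,392.1]);d=kn-hub;print("crank dir",np.degrees(np.arctan2(d[1],d[0])),np.hypot(*d))
print("knob scene z46",onz(a,[[247.4,176]],46),"top",onz(b,[[184.8,246.8]],66))
```

```text
top z183 L,B,R [[519.4, -62.6], [510.6, -71.4], [518.4, -78.9]]
[-135.  -44.] [12.5 10.8]
top z166 L,B,R [[523.4, -60.1], [510.9, -71.8], [520.5, -81.6]]
[-136.8  -45.5] [17.2 13.7]
sc z183 [[505.4, -76.3], [517.4, -83.4], [522.5, -80.3]]
[-30.5  30.7] [13.9  5.9]
sc z166 [[507.7, -72.3], [516.8, -83.3], [523.8, -79.2]]
[-50.3  30.6] [14.3  8.1]
top collar l,r,t,b [[518.8, -57.2], [519.3, -90.3], [536.6, -73.7], [502.3, -73.8]]
[ -89.1   43.8 -179.9] [33.1 24.  34.4]
sc collar l,r,t,b [[504.1, -64.4], [530.4, -79.9], [524.7, -60.0], [508.0, -87.1]]
[ -30.5  106.  -121.7] [30.6 20.7 31.9]
top dx/dy -10.627129008960482 0.7529100907697979
bot dx/dy -10.424851190859385 0.7091920174197858
crank dir 33.092665456856906 55.86134620647802
knob scene z46 [[514.1649918  393.86658385  46.        ]] top [[515.85879966 392.13118954  66.        ]]
```

```bash
cat >> h.py <<'E'
def go(x,y,z,yaw):
    "print shift (tool axes, /100mm) and turn (/60deg) from the measured pose to a tool-down pose with tool x at yaw"
    s=read_state();r=R.from_quat(s["ee_rot"]);p=s["position"]
    t=R.from_euler("z",yaw,degrees=True)*R.from_euler("x",180,degrees=True)
    print("t",round(s["clock"],2),"p",p.round(1),"yaw",np.degrees(np.arctan2(*r.as_matrix()[[1,0],[0,0]])).round(2),"F",s["contact_force"].round(1),"M",s["wrist_torque"].round(2),"w",round(s["gripper_width"],1),"g",round(s["grasp_force"],1))
    print("shift",(r.inv().apply(np.array([x,y,z])-p)/100).round(3),"turn",((r.inv()*t).as_rotvec()/np.radians(60)).round(3))
E
python3 -c "
from h import *
go(495,380.3,120,36)
# arm direction by depth, check
b=load('topavg');C=cloud(b)[230:290,165:225].reshape(-1,3)
m=(C[:,2]>56)&(C[:,2]<72);print(m.sum(),C[m].mean(0));k=(C[:,2]>13)&(C[:,2]<30);d=C[k][:,:2]-[469,361.5];r=np.hypot(*d.T);q=(r>21)&(r<46);print(q.sum(),np.degrees(np.arctan2(*d[q].mean(0)[::-1])))
"
```

```text
t 1.1 p [143.  608.4 231.3] yaw -13.23 F [-0.3  0.8 -0.2] M [-0.04 -0.03  0.  ] w 85.4 g 0.0
shift [3.949 1.415 1.113] turn [ 0.    0.   -0.82]
48 [518.12664081 398.28480625  64.02338343]
76 32.54977695006901
```

Request:
jog_arm(plan=[[85, [0.35, 0.12, 0], [0, 0, 0]], [85, [0.75, 0.27, 0], [0, 0, 0]], [85, [1, 0.36, 0], [0, 0, 0]]])

```text
clock: 1.48
position: [233.3, 549.5, 231.5]
ee_rot: [0.993, -0.116, 0.0, -0.0]
contact_force: [-0.4, 1.0, -0.0]
gripper_width: 85.0
grasp_force: 0.0
```

Request:
jog_arm(plan=[[85, [0.5, 0.18, 0], [0, 0, 0]], [85, [1, 0.36, 0], [0, 0, 0]]])

```text
clock: 1.72
position: [322.2, 491.9, 231.5]
ee_rot: [0.993, -0.115, 0.0, -0.0]
contact_force: [1.2, -0.7, -1.0]
gripper_width: 84.8
grasp_force: 0.0
```

Request:
jog_arm(plan=[[85, [0.5, 0.18, 0], [0, 0, 0]], [85, [1, 0.36, 0], [0, 0, 0]]])

```text
clock: 1.98
position: [411.6, 433.7, 231.6]
ee_rot: [0.993, -0.115, 0.0, -0.0]
contact_force: [-0.3, 0.2, 0.2]
gripper_width: 85.1
grasp_force: 0.0
```

Request:
jog_arm(plan=[[85, [0.45, 0.16, 0.2], [0, 0, -0.17]], [85, [0.95, 0.34, 0.5], [0, 0, -0.34]], [85, [0.95, 0.34, 0.8], [0, 0, -0.5]], [85, [0.95, 0.34, 0.8], [0, 0, -0.66]], [85, [0.95, 0.34, 0.8], [0, 0, -0.82]], [85, [0.95, 0.34, 0.8], [0, 0, -0.82]], [85, [0.95, 0.34, 0.8], [0, 0, -0.82]]])

```text
clock: 2.85
position: [495.0, 379.9, 151.4]
ee_rot: [0.951, 0.308, 0.0, -0.0]
contact_force: [-0.3, -0.6, -0.5]
gripper_width: 84.7
grasp_force: 0.0
```

```bash
python3 -c "
from h import *
go(495,380.3,3,36)"
```

```text
t 2.85 p [495.  379.9 151.4] yaw 35.85 F [-0.3 -0.6 -0.5] M [-0.06  0.01  0.01] w 84.7 g 0.0
shift [ 0.002 -0.003  1.484] turn [-0.    -0.    -0.003]
```

Request:
jog_arm(plan=[[60, [0, 0, 0.3], [0, 0, 0]], [60, [0, 0, 0.6], [0, 0, 0]], [60, [0, 0, 0.9], [0, 0, 0]], [60, [0, 0, 0.9], [0, 0, 0]]])

```text
clock: 3.35
position: [493.8, 378.5, 59.1]
ee_rot: [0.951, 0.308, -0.002, 0.001]
contact_force: [-0.5, 0.3, 0.2]
gripper_width: 59.7
grasp_force: 0.0
```

Run:
```python
from h import *
go(495,380.3,3,36)
a=snap("scene",1);b=snap("top",1)
A=cv2.resize(a["img"][130:230,190:290,::-1],(400,400),interpolation=cv2.INTER_CUBIC)
B=cv2.resize(b["img"][210:310,140:240,::-1],(400,400),interpolation=cv2.INTER_CUBIC)
cv2.imwrite("pics/c3.png",np.hstack([A,B]))
```

```text
t 3.35 p [493.8 378.5  59.1] yaw 35.89 F [-0.5  0.3  0.2] M [ 0.01 -0.06 -0.08] w 59.7 g 0.0
shift [ 0.024 -0.008  0.56 ] turn [ 0.001  0.005 -0.002]
```

View pics/c3.png

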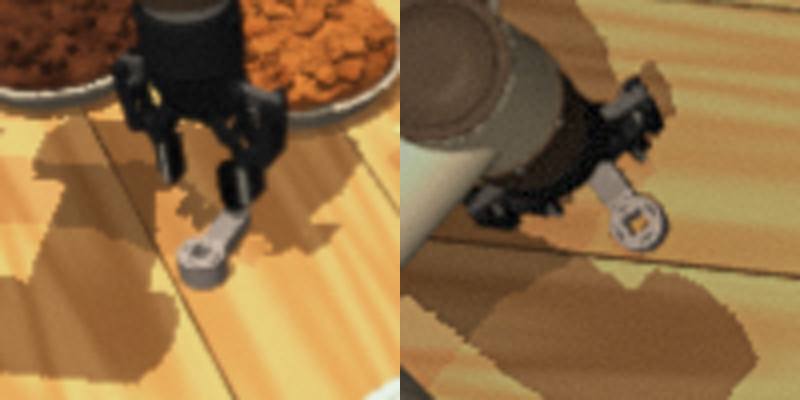

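The gripper straddles the crank arm in both views: scene crop arm ~(235,225), top crop arm ~(615,185), with the knob under the palm. I'll go down and close.

Request:
jog_arm(plan=[[60, [0.01, 0, 0.2], [0, 0, 0]], [60, [0.01, 0, 0.4], [0, 0, 0]], [60, [0.01, 0, 0.54], [0, 0, 0]], [60, [0.01, 0, 0.54], [0, 0, 0]]])

```text
clock: 3.95
position: [495.8, 380.4, 7.3]
ee_rot: [0.951, 0.309, -0.0, 0.0]
contact_force: [0.2, 0.2, 0.6]
gripper_width: 59.9
grasp_force: 0.0
```

Request:
jog_arm(plan=[[30, [0, 0, 0], [0, 0, 0]], [15, [0, 0, 0], [0, 0, 0]], [15, [0, 0, 0], [0, 0, 0]], [15, [0, 0, 0], [0, 0, 0]], [15, [0, 0, 0], [0, 0, 0]]])

```text
clock: 4.58
position: [496.4, 381.1, 8.6]
ee_rot: [0.951, 0.309, 0.001, -0.0]
contact_force: [-0.4, -0.7, 4.7]
gripper_width: 20.4
grasp_force: 59.8
```

```bash
python3 -c "
from h import *
go(495,380.3,3,36)"
```

```text
t 4.58 p [496.4 381.1   8.6] yaw 36.0 F [-0.4 -0.7  4.7] M [-0.03  0.29 -0.  ] w 20.4 g 59.8
shift [-0.016 -0.002  0.056] turn [-0.    -0.002  0.   ]
```

Request:
jog_arm(plan=[[15, [0, 0, -0.15], [0, 0, 0]], [15, [0, 0, -0.4], [0, 0, 0]], [15, [0, 0, -0.7], [0, 0, 0]], [15, [0, 0, -1], [0, 0, 0]], [15, [0, 0, -1], [0, 0, 0]], [15, [0, 0, -1], [0, 0, 0]]])

```text
clock: 5.32
position: [494.8, 379.6, 106.1]
ee_rot: [0.951, 0.308, -0.001, 0.0]
contact_force: [-0.4, 0.3, -2.3]
gripper_width: 20.1
grasp_force: 58.7
```

Run:
```python
from h import *
go(518.5,-73.5,240,-45)
a=snap("scene",2);b=snap("top",2)
A=cv2.resize(a["img"][100:200,190:290,::-1],(400,400),interpolation=cv2.INTER_CUBIC)
B=cv2.resize(b["img"][210:310,140:240,::-1],(400,400),interpolation=cv2.INTER_CUBIC)
cv2.imwrite("pics/c4.png",np.hstack([A,B]))
```

```text
t 5.33 p [494.8 379.6 106.1] yaw 35.94 F [-0.4  0.3 -2.3] M [-0.01  0.03  0.  ] w 20.1 g 58.7
shift [-2.471  3.807 -1.333] turn [0.002 0.002 1.349]
```

View pics/c4.png

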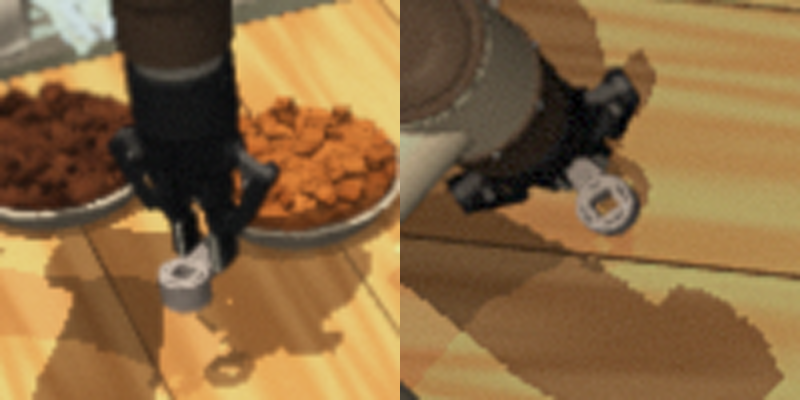

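The crank is held level off the table; the hole is at ~(190,261.5) in top and ~(236,167.5) in scene. I'll triangulate it against the TCP.

```bash
cat >> h.py <<'E'
def tri(ga,ua,gb,ub):
    (o1,d1),(o2,d2)=[(o,d[0]) for o,d in(rays(ga,[ua]),rays(gb,[ub]))]
    t=np.linalg.lstsq(np.c_[d1,-d2],o2-o1,rcond=None)[0];p,q=o1+d1*t[0],o2+d2*t[1];return (p+q)/2,np.linalg.norm(p-q)
E
python3 - <<'E'
from h import *
a=load("scene2");b=load("top2")
p=np.array([494.8,379.6,106.1])
P,e=tri(a,[236,167.5],b,[190,261.5]);print("tri",P,e)
for g,u in((a,[236,167.5]),(b,[190,261.5])): print(onz(g,[u],121.5))
d=P-p;c,s=np.cos(np.radians(35.9)),np.sin(np.radians(35.9));print("along,side,up",d@[c,s,0],d@[-s,c,0],d[2])
for n,g,(x,y) in(("s",a,(215,150)),("t",b,(175,245))):
    C=cloud(g)[y:y+35,x:x+35].reshape(-1,3);I=g["img"][y:y+35,x:x+35].reshape(-1,3).astype(int)
    m=(np.ptp(I,axis=1)<35)&(I.max(1)>110)&(C[:,2]>105)&(C[:,2]<135);print(n,m.sum(),C[m].mean(0),np.percentile(C[m][:,2],[10,50,90]))
E
```

```text
tri [469.28208344 361.28841191 117.92189957] 3.624120358196825
[[469.62421365 356.49827973 121.5       ]]
[[466.9644761  360.77437026 121.5       ]]
along,side,up -31.407984053284647 0.12985201571634403 11.821899567051588
s 114 [470.25070492 356.17379356 118.05972984] [111.47741428 119.52887734 122.40660904]
t 145 [475.5455717  363.84479264 120.82571797] [115.48377529 120.66110559 125.81288958]
```

Request:
jog_arm(plan=[[15, [-0.1, 0.15, -0.4], [0, 0, 0]], [15, [-0.3, 0.5, -0.8], [0, 0, 0]], [15, [-0.58, 1, -1], [0, 0, 0]]])

```text
clock: 5.8
position: [508.1, 265.5, 208.3]
ee_rot: [0.951, 0.31, 0.001, -0.0]
contact_force: [1.0, 0.6, -3.1]
gripper_width: 20.4
grasp_force: 58.9
```

Request:
jog_arm(plan=[[15, [-0.25, 0.43, -0.1], [0, 0, 0]], [15, [-0.5, 0.86, -0.2], [0, 0, 0]], [15, [-0.58, 1, -0.2], [0, 0, 0]]])

```text
clock: 6.18
position: [519.2, 148.0, 227.1]
ee_rot: [0.952, 0.308, -0.0, 0.0]
contact_force: [0.6, 0.5, -2.1]
gripper_width: 20.1
grasp_force: 58.9
```

Request:
jog_arm(plan=[[15, [-0.25, 0.43, 0], [0, 0, 0.17]], [15, [-0.5, 0.86, 0], [0, 0, 0.34]], [15, [-0.58, 1, 0], [0, 0, 0.51]], [15, [-0.58, 1, 0], [0, 0, 0.68]], [15, [-0.58, 1, 0], [0, 0, 0.68]]])

```text
clock: 6.8
position: [530.9, 35.5, 226.1]
ee_rot: [0.999, -0.041, -0.001, 0.0]
contact_force: [-0.3, 0.3, -2.2]
gripper_width: 20.3
grasp_force: 59.0
```

```bash
python3 -c "
from h import *
go(541.6,-96.6,226,-45)"
```

```text
t 6.8 p [530.9  35.5 226.1] yaw -4.72 F [-0.3  0.3 -2.2] M [-0.01 -0.04  0.01] w 20.3 g 59.0
shift [2.150e-01 1.307e+00 1.000e-03] turn [0.001 0.002 0.671]
```

Request:
jog_arm(plan=[[15, [0.05, 0.4, 0], [0, 0, 0.17]], [15, [0.15, 0.75, 0], [0, 0, 0.34]], [15, [0.21, 1, 0], [0, 0, 0.51]], [15, [0.21, 1, 0], [0, 0, 0.67]], [15, [0.21, 1, 0], [0, 0, 0.67]]])

```text
clock: 7.42
position: [543.6, -65.7, 226.5]
ee_rot: [0.925, -0.381, -0.001, 0.0]
contact_force: [0.3, 0.8, -2.6]
gripper_width: 20.4
grasp_force: 59.2
```

```bash
python3 -c "
from h import *
go(541.6,-96.6,226,-45)"
```

```text
t 7.42 p [543.6 -65.7 226.5] yaw -44.77 F [ 0.3  0.8 -2.6] M [-0.02 -0.05  0.  ] w 20.4 g 59.2
shift [0.203 0.233 0.005] turn [0.001 0.001 0.004]
```

Request:
jog_arm(plan=[[15, [0.1, 0.12, 0], [0, 0, 0]], [15, [0.2, 0.23, 0.05], [0, 0, 0]], [15, [0.2, 0.23, 0.15], [0, 0, 0]], [15, [0.2, 0.23, 0.15], [0, 0, 0]], [15, [0.2, 0.23, 0.15], [0, 0, 0]]])

```text
clock: 8.05
position: [541.7, -96.3, 212.3]
ee_rot: [0.924, -0.383, -0.0, 0.0]
contact_force: [0.3, -0.1, -2.1]
gripper_width: 20.2
grasp_force: 59.2
```

Run:
```python
from h import *
go(541.6,-96.6,211,-45)
A={}
for n in("scene","top"):
    f=[get_image(n) for _ in range(4)];g=f[0];g["img"]=np.mean([x["img"] for x in f],0).astype(np.float32);A[n]=g
    np.savez(f"pics/{n}3.npz",**g)
a,b=A["scene"],A["top"]
A=cv2.resize(a["img"][210:260,300:350,::-1],(400,400),interpolation=cv2.INTER_CUBIC)
B=cv2.resize(b["img"][215:265,330:380,::-1],(400,400),interpolation=cv2.INTER_CUBIC)
cv2.imwrite("pics/c5.png",np.uint8(np.clip(np.hstack([A,B]),0,255)))
```

```text
t 8.05 p [541.7 -96.3 212.3] yaw -44.99 F [ 0.3 -0.1 -2.1] M [-0.03  0.04  0.02] w 20.2 g 59.2
shift [0.001 0.003 0.013] turn [ 0. -0.  0.]
```

View pics/c5.png

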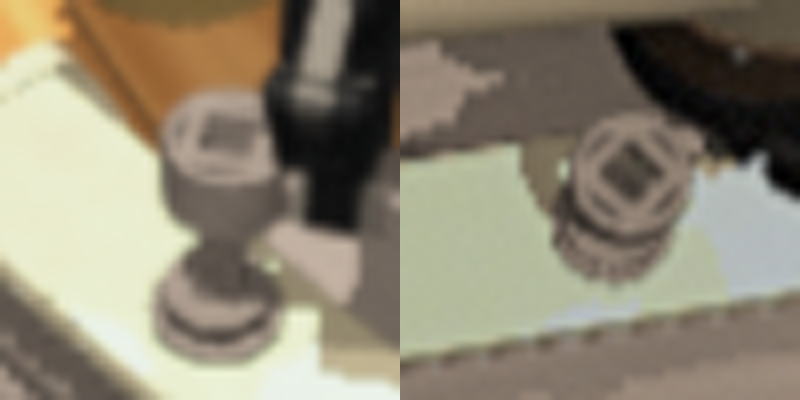

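The hub hangs over the screw: hole at ~(358.4,235.5) in top and ~(328.3,226.1) in scene. I'll compare this with the screw's own measurement in each camera.

Run:
```python
from h import *
a=load("scene3");b=load("top3")
for z in(225,227.3,229): print(z,"top",onz(b,[[358.4,235.5]],z)[0,:2]-[519.3,-73.7],"scene",onz(a,[[328.25,226.1]],z)[0,:2]-[517.3,-73.1])
print(tri(a,[328.25,226.1],b,[358.4,235.5]))
c=cloud(b)[225:247,350:368].reshape(-1,3);print(np.percentile(c[(c[:,2]>200)&(c[:,2]<240)][:,2],[25,50,75]))
```

```text
225 top [2.48125458 0.9325832 ] scene [1.59306976 0.51189737]
227.3 top [2.00186364 1.0826072 ] scene [ 0.34025689 -1.40145241]
229 top [1.6475312  1.19349451] scene [-0.58573524 -2.81566747]
(array([520.60683332, -72.32334107, 224.41247481]), np.float64(2.703836425000446))
[223.61863076 227.79279065 229.83637218]
```

Request:
jog_arm(plan=[[15, [-0.008, 0.008, 0.03], [0, 0, 0]], [15, [-0.008, 0.008, 0.07], [0, 0, 0]], [15, [-0.008, 0.008, 0.11], [0, 0, 0]], [15, [-0.008, 0.008, 0.14], [0, 0, 0]], [15, [-0.008, 0.008, 0.16], [0, 0, 0]], [15, [-0.008, 0.008, 0.18], [0, 0, 0]], [15, [-0.008, 0.008, 0.18], [0, 0, 0]]])

```text
clock: 9.32
position: [540.4, -96.4, 194.2]
ee_rot: [0.924, -0.383, -0.0, 0.0]
contact_force: [-0.0, 0.2, -3.6]
gripper_width: 20.2
grasp_force: 59.2
```

```bash
python3 -c "
from h import *
go(540.5,-96.5,175,-45)"
```

```text
t 9.32 p [540.4 -96.4 194.2] yaw -45.02 F [-0.   0.2 -3.6] M [ 0.07 -0.05 -0.02] w 20.2 g 59.2
shift [ 0.001 -0.     0.192] turn [ 0.  0. -0.]
```

Underside at ~185 with no contact force; continuing down in small steps.

Request:
jog_arm(plan=[[15, [0, 0, 0.02], [0, 0, 0]], [15, [0, 0, 0.04], [0, 0, 0]], [15, [0, 0, 0.06], [0, 0, 0]], [15, [0, 0, 0.06], [0, 0, 0]]])

```text
clock: 9.82
position: [540.6, -95.9, 188.4]
ee_rot: [0.924, -0.383, 0.0, -0.001]
contact_force: [0.0, 2.3, -1.0]
gripper_width: 20.3
grasp_force: 59.2
```

```bash
python3 -c "
from h import *
go(540.5,-96.5,175,-45)"
```

```text
t 9.82 p [540.6 -95.9 188.4] yaw -45.04 F [ 0.   2.3 -1. ] M [ 0.69 -0.03 -0.1 ] w 20.3 g 59.2
shift [0.004 0.005 0.134] turn [-0.001  0.    -0.001]
```

Request:
jog_arm(plan=[[15, [-0.006, -0.006, 0.0], [0, 0, 0]], [15, [-0.006, -0.006, 0.02], [0, 0, 0]], [15, [-0.006, -0.006, 0.04], [0, 0, 0]], [15, [-0.006, -0.006, 0.04], [0, 0, 0]]])

```text
clock: 10.32
position: [540.4, -95.5, 183.9]
ee_rot: [0.924, -0.383, -0.0, 0.0]
contact_force: [1.6, 1.1, -2.6]
gripper_width: 20.2
grasp_force: 59.1
```

```bash
python3 -c "
from h import *
go(540.5,-96.5,175,-45)"
```

```text
t 10.32 p [540.4 -95.5 183.9] yaw -45.03 F [ 1.6  1.1 -2.6] M [ 0.15 -0.22  0.02] w 20.2 g 59.1
shift [0.007 0.006 0.089] turn [ 0.     0.    -0.001]
```

Request:
jog_arm(plan=[[15, [0.005, -0.005, 0.02], [0, 0, 0]], [15, [0.005, -0.005, 0.04], [0, 0, 0]], [15, [0.005, -0.005, 0.06], [0, 0, 0]], [15, [0.005, -0.005, 0.06], [0, 0, 0]]])

```text
clock: 10.82
position: [540.7, -95.5, 177.9]
ee_rot: [0.924, -0.383, -0.001, 0.0]
contact_force: [-1.8, 0.8, -2.8]
gripper_width: 20.4
grasp_force: 59.1
```

Request:
jog_arm(plan=[[15, [0, 0, 0.015], [0, 0, 0]], [15, [0, 0, 0.03], [0, 0, 0]], [15, [0, 0, 0.03], [0, 0, 0]]])

```text
clock: 11.2
position: [540.9, -95.4, 175.2]
ee_rot: [0.924, -0.383, -0.0, 0.0]
contact_force: [-2.8, 1.7, -1.6]
gripper_width: 20.1
grasp_force: 59.3
```

```bash
python3 -c "
from h import *
go(540.5,-96.5,175,-45)"
```

```text
t 11.2 p [540.9 -95.4 175.2] yaw -45.03 F [-2.8  1.7 -1.6] M [ 0.63  0.71 -0.03] w 20.1 g 59.3
shift [0.005 0.01  0.002] turn [ 0.     0.001 -0.   ]
```

Request:
jog_arm(plan=[[15, [-0.006, 0, 0.01], [0, 0, 0]], [15, [-0.006, 0, 0.02], [0, 0, 0]], [15, [-0.006, 0, 0.02], [0, 0, 0]]])

```text
clock: 11.58
position: [541.1, -95.3, 174.3]
ee_rot: [0.924, -0.383, 0.001, -0.0]
contact_force: [-3.0, 2.3, 4.3]
gripper_width: 20.2
grasp_force: 60.1
```

Request:
jog_arm(plan=[[15, [0, 0, 0.01], [0, 0, 0]], [15, [0, 0, 0.02], [0, 0, 0]], [15, [0, 0, 0.02], [0, 0, 0]]])

```text
clock: 11.95
position: [541.2, -95.3, 174.0]
ee_rot: [0.924, -0.382, 0.001, 0.0]
contact_force: [-5.1, 1.6, 12.3]
gripper_width: 20.0
grasp_force: 61.2
```

```bash
python3 -c "
from h import *
go(540.5,-96.5,175,-45)"
```

```text
t 11.95 p [541.2 -95.3 174. ] yaw -44.96 F [-5.1  1.6 12.3] M [0.83 1.99 0.06] w 20.0 g 61.2
shift [ 0.003  0.014 -0.01 ] turn [-0.001 -0.002  0.001]
```

Request:
jog_arm(plan=[[15, [0, 0, -0.02], [0, 0, 0]], [50, [0, 0, -0.02], [0, 0, 0]], [50, [0, 0, -0.02], [0, 0, 0]], [50, [0, 0, -0.02], [0, 0, 0]], [50, [0, 0, -0.1], [0, 0, 0]], [50, [0, 0, -0.22], [0, 0, 0]], [50, [0, 0, -0.22], [0, 0, 0]]])

```text
clock: 12.82
position: [541.8, -95.1, 195.1]
ee_rot: [0.924, -0.383, 0.002, -0.001]
contact_force: [-0.7, 0.4, 0.3]
gripper_width: 50.1
grasp_force: 0.0
```

Run:
```python
from h import *
go(560.5,-115.2,195,-45)
A={}
for n in("scene","top"):
    f=[get_image(n) for _ in range(3)];g=f[0];g["img"]=np.mean([x["img"] for x in f],0).astype(np.float32);A[n]=g
    np.savez(f"pics/{n}4.npz",**g)
a,b=A["scene"],A["top"]
A=cv2.resize(a["img"][210:260,300:350,::-1],(400,400),interpolation=cv2.INTER_CUBIC)
B=cv2.resize(b["img"][215:265,330:380,::-1],(400,400),interpolation=cv2.INTER_CUBIC)
cv2.imwrite("pics/c6.png",np.uint8(np.clip(np.hstack([A,B]),0,255)))
```

```text
t 12.82 p [541.8 -95.1 195.1] yaw -45.01 F [-0.7  0.4  0.3] M [0.05 0.04 0.03] w 50.1 g 0.0
shift [0.274 0.009 0.001] turn [-0.002 -0.002 -0.   ]
```

View pics/c6.png

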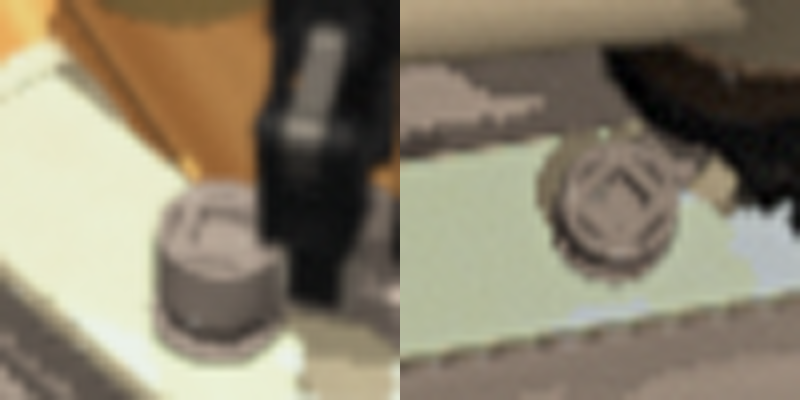

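The hub sits down on the shoulder in both views: scene crop hub base ~(215,330), and the square end fills the hole at top crop ~(620,205). I'll slide out along the arm and take the knob.

Request:
jog_arm(plan=[[50, [0.14, 0, 0], [0, 0, 0]], [50, [0.27, 0, 0], [0, 0, 0]], [35, [0.27, 0, 0], [0, 0, 0]], [15, [0.27, 0, 0], [0, 0, 0]], [15, [0.27, 0, 0], [0, 0, 0]], [15, [0.27, 0, 0], [0, 0, 0]], [15, [0.27, 0, 0], [0, 0, 0]]])

```text
clock: 14.0
position: [559.7, -114.1, 193.2]
ee_rot: [0.924, -0.383, -0.0, -0.0]
contact_force: [0.6, -0.7, -0.9]
gripper_width: 20.9
grasp_force: 58.6
```

Run:
```python
from h import *
go(560.5,-115.2,195,-45)
b=snap("top",5);I=b["img"]
```

```text
t 14.0 p [ 559.7 -114.1  193.2] yaw -45.01 F [ 0.6 -0.7 -0.9] M [-0.21 -0.16 -0.02] w 20.9 g 58.6
shift [ 0.013  0.002 -0.018] turn [ 0.  0. -0.]
```

Request:
jog_arm(plan=[[15, [-0.002, 0.052, 0.01], [0, 0, 0]], [15, [-0.013, 0.125, 0.01], [0, 0, 0]], [15, [-0.036, 0.205, 0.01], [0, 0, 0]], [15, [-0.07, 0.282, 0.01], [0, 0, 0]], [15, [-0.115, 0.353, 0.01], [0, 0, 0]], [15, [-0.168, 0.417, 0.01], [0, 0, 0]], [15, [-0.231, 0.473, 0.01], [0, 0, 0]], [15, [-0.3, 0.52, 0.01], [0, 0, 0]], [15, [-0.3, 0.52, 0.01], [0, 0, 0]]])

```text
clock: 15.18
position: [501.1, -130.2, 193.0]
ee_rot: [0.924, -0.383, 0.0, 0.0]
contact_force: [2.0, -1.8, 5.4]
gripper_width: 21.2
grasp_force: 59.4
```

```bash
cat >> h.py <<'E'
def wind(C=(517.5,-72.0)):
    s=read_state();p=s["position"];d=p[:2]-C;th=np.arctan2(d[1],d[0]);u=np.array([np.cos(th),np.sin(th)]);t=np.array([u[1],-u[0]]);F=s["contact_force"]
    print("t",round(s["clock"],2),"p",p.round(1),"phi",round(-np.degrees(th)-45,1),"r",np.hypot(*d).round(2),"Frad",(F[:2]@u).round(1),"Ftan(resist)",(-F[:2]@t).round(1),"Fz",F[2].round(1),"M",s["wrist_torque"].round(2),"g",round(s["grasp_force"],1))
E
python3 -c "
from h import *
wind()"
```

```text
t 15.18 p [ 501.1 -130.2  193. ] phi 60.7 r 60.46 Frad 1.2 Ftan(resist) 2.4 Fz 5.4 M [-0.51 -1.02  0.01] g 59.4
```

```bash
python3 -c "
from h import *
for p0 in(60,180,300):
    p=np.radians(p0+12*np.arange(1,11));q=np.radians(p0);print(p0,np.c_[.6*(np.cos(p)-np.cos(q)),.6*(np.sin(p)-np.sin(q))].round(3).tolist())"
```

```text
60 [[-0.115, 0.051], [-0.237, 0.077], [-0.363, 0.077], [-0.485, 0.051], [-0.6, 0.0], [-0.701, -0.074], [-0.785, -0.167], [-0.848, -0.276], [-0.887, -0.395], [-0.9, -0.52]]
180 [[0.013, -0.125], [0.052, -0.244], [0.115, -0.353], [0.199, -0.446], [0.3, -0.52], [0.415, -0.571], [0.537, -0.597], [0.663, -0.597], [0.785, -0.571], [0.9, -0.52]]
300 [[0.101, 0.074], [0.185, 0.167], [0.248, 0.276], [0.287, 0.395], [0.3, 0.52], [0.287, 0.644], [0.248, 0.764], [0.185, 0.872], [0.101, 0.966], [-0.0, 1.039]]
```

Request:
jog_arm(plan=[[15, [-0.115, 0.051, 0], [0, 0, 0]], [15, [-0.237, 0.077, 0], [0, 0, 0]], [15, [-0.363, 0.077, 0], [0, 0, 0]], [15, [-0.485, 0.051, 0], [0, 0, 0]], [15, [-0.6, 0, 0], [0, 0, 0]], [15, [-0.701, -0.074, 0], [0, 0, 0]], [15, [-0.785, -0.167, 0], [0, 0, 0]], [15, [-0.848, -0.276, 0], [0, 0, 0]], [15, [-0.887, -0.395, 0], [0, 0, 0]], [15, [-0.9, -0.52, 0], [0, 0, 0]]])

```text
clock: 16.42
position: [472.5, -30.6, 193.2]
ee_rot: [0.924, -0.382, -0.002, 0.003]
contact_force: [-3.5, -2.6, 11.1]
gripper_width: 21.0
grasp_force: 59.7
```

```bash
python3 -c "
from h import *
wind()"
```

```text
t 16.43 p [472.5 -30.6 193.2] phi -182.4 r 61.17 Frad 0.8 Ftan(resist) 4.4 Fz 11.1 M [-1.49  0.31  0.03] g 59.7
```

Request:
jog_arm(plan=[[15, [0.013, -0.125, -0.006], [0, 0, 0]], [15, [0.052, -0.244, -0.006], [0, 0, 0]], [15, [0.115, -0.353, -0.006], [0, 0, 0]], [15, [0.199, -0.446, -0.006], [0, 0, 0]], [15, [0.3, -0.52, -0.006], [0, 0, 0]], [15, [0.415, -0.571, -0.006], [0, 0, 0]], [15, [0.537, -0.597, -0.006], [0, 0, 0]], [15, [0.663, -0.597, -0.006], [0, 0, 0]], [15, [0.785, -0.571, -0.006], [0, 0, 0]], [15, [0.9, -0.52, -0.006], [0, 0, 0]]])

```text
clock: 17.68
position: [574.3, -55.5, 193.1]
ee_rot: [0.924, -0.382, -0.001, 0.0]
contact_force: [0.5, 4.4, 6.1]
gripper_width: 20.7
grasp_force: 59.2
```

```bash
python3 -c "
from h import *
wind()
for p0,n in((300,6),(372,4)):
    p=np.radians(p0+12*np.arange(1,n+1));q=np.radians(p0);print(p0,np.c_[.6*(np.cos(p)-np.cos(q)),.6*(np.sin(p)-np.sin(q))].round(3).tolist())"
```

```text
t 17.68 p [574.3 -55.5 193.1] phi -61.2 r 59.19 Frad 1.7 Ftan(resist) 4.0 Fz 6.1 M [ 1.03 -0.02 -0.  ] g 59.2
300 [[0.101, 0.074], [0.185, 0.167], [0.248, 0.276], [0.287, 0.395], [0.3, 0.52], [0.287, 0.644]]
372 [[-0.039, 0.119], [-0.101, 0.228], [-0.185, 0.321], [-0.287, 0.395]]
```

Request:
jog_arm(plan=[[15, [0.101, 0.074, 0], [0, 0, 0]], [15, [0.185, 0.167, 0], [0, 0, 0]], [15, [0.248, 0.276, 0], [0, 0, 0]], [15, [0.287, 0.395, 0], [0, 0, 0]], [15, [0.3, 0.52, 0], [0, 0, 0]], [15, [0.287, 0.644, 0], [0, 0, 0]]])

```text
clock: 18.42
position: [549.4, -122.6, 192.8]
ee_rot: [0.924, -0.383, -0.0, -0.0]
contact_force: [3.0, 2.7, 3.3]
gripper_width: 21.0
grasp_force: 59.0
```

Request:
jog_arm(plan=[[15, [-0.039, 0.119, 0], [0, 0, 0]], [15, [-0.101, 0.228, 0], [0, 0, 0]], [15, [-0.185, 0.321, 0], [0, 0, 0]], [15, [-0.287, 0.395, 0], [0, 0, 0]]])

```text
clock: 18.92
position: [501.0, -130.2, 193.1]
ee_rot: [0.924, -0.383, 0.0, 0.0]
contact_force: [3.8, -1.5, 3.7]
gripper_width: 21.0
grasp_force: 59.1
```

```bash
python3 -c "
from h import *
wind()"
```

```text
t 18.93 p [ 501.  -130.2  193.1] phi 60.8 r 60.51 Frad 0.4 Ftan(resist) 4.0 Fz 3.7 M [-0.14 -1.4   0.02] g 59.1
```

Request:
jog_arm(plan=[[15, [-0.115, 0.051, 0], [0, 0, 0]], [15, [-0.237, 0.077, 0], [0, 0, 0]], [15, [-0.363, 0.077, 0], [0, 0, 0]], [15, [-0.485, 0.051, 0], [0, 0, 0]], [15, [-0.6, 0, 0], [0, 0, 0]], [15, [-0.701, -0.074, 0], [0, 0, 0]], [15, [-0.785, -0.167, 0], [0, 0, 0]], [15, [-0.848, -0.276, 0], [0, 0, 0]], [15, [-0.887, -0.395, 0], [0, 0, 0]], [15, [-0.9, -0.52, 0], [0, 0, 0]]])

```text
clock: 20.18
position: [472.8, -30.1, 193.3]
ee_rot: [0.924, -0.382, -0.002, 0.003]
contact_force: [-0.7, -5.2, 8.5]
gripper_width: 20.9
grasp_force: 59.4
```

Request:
jog_arm(plan=[[15, [0.013, -0.125, 0], [0, 0, 0]], [15, [0.052, -0.244, 0], [0, 0, 0]], [15, [0.115, -0.353, 0], [0, 0, 0]], [15, [0.199, -0.446, 0], [0, 0, 0]], [15, [0.3, -0.52, 0], [0, 0, 0]], [15, [0.415, -0.571, 0], [0, 0, 0]], [15, [0.537, -0.597, 0], [0, 0, 0]], [15, [0.663, -0.597, 0], [0, 0, 0]], [15, [0.785, -0.571, 0], [0, 0, 0]], [15, [0.9, -0.52, 0], [0, 0, 0]]])

```text
clock: 21.42
position: [574.1, -54.7, 193.0]
ee_rot: [0.924, -0.382, -0.002, -0.0]
contact_force: [1.0, 4.2, 7.1]
gripper_width: 21.3
grasp_force: 59.3
```

```bash
python3 -c "
from h import *
wind()"
```

```text
t 21.43 p [574.1 -54.7 193. ] phi -62.0 r 59.19 Frad 2.2 Ftan(resist) 3.8 Fz 7.1 M [1.08 0.01 0.  ] g 59.3
```

Request:
jog_arm(plan=[[15, [0.101, 0.074, 0], [0, 0, 0]], [15, [0.185, 0.167, 0], [0, 0, 0]], [15, [0.248, 0.276, 0], [0, 0, 0]], [15, [0.287, 0.395, 0], [0, 0, 0]], [15, [0.3, 0.52, 0], [0, 0, 0]], [15, [0.287, 0.644, 0], [0, 0, 0]]])

```text
clock: 22.18
position: [550.6, -121.5, 193.1]
ee_rot: [0.924, -0.383, 0.001, -0.001]
contact_force: [4.7, -0.9, 3.1]
gripper_width: 21.4
grasp_force: 58.9
```

Request:
jog_arm(plan=[[15, [-0.039, 0.119, 0], [0, 0, 0]], [15, [-0.101, 0.228, 0], [0, 0, 0]], [15, [-0.185, 0.321, 0], [0, 0, 0]], [15, [-0.287, 0.395, 0], [0, 0, 0]]])

```text
clock: 22.68
position: [501.2, -130.1, 193.2]
ee_rot: [0.924, -0.383, 0.0, 0.001]
contact_force: [2.8, -3.3, 5.2]
gripper_width: 21.2
grasp_force: 59.2
```

```bash
python3 -c "
from h import *
wind()
for p0,st,n in((780,12,4),(828,12,4),(876,12,4),(924,12,4),(972,12,3),(1008,8,3),(1032,6,2),(1044,6,2),(1056,6,2),(1068,6,2),(1080,6,2),(1092,6,2),(1104,6,2)):
    p=np.radians(p0+st*np.arange(1,n+1));q=np.radians(p0);print(p0,np.c_[.6*(np.cos(p)-np.cos(q)),.6*(np.sin(p)-np.sin(q))].round(3).tolist())"
```

```text
t 22.68 p [ 501.2 -130.1  193.2] phi 60.7 r 60.39 Frad 2.4 Ftan(resist) 3.6 Fz 5.2 M [-0.79 -1.25 -0.04] g 59.2
780 [[-0.115, 0.051], [-0.237, 0.077], [-0.363, 0.077], [-0.485, 0.051]]
828 [[-0.115, -0.051], [-0.216, -0.125], [-0.3, -0.218], [-0.363, -0.327]]
876 [[-0.039, -0.119], [-0.052, -0.244], [-0.039, -0.369], [-0.0, -0.488]]
924 [[0.063, -0.109], [0.147, -0.202], [0.248, -0.276], [0.363, -0.327]]
972 [[0.123, -0.026], [0.248, -0.026], [0.371, -0.0]]
1008 [[0.078, 0.031], [0.15, 0.073], [0.216, 0.125]]
1032 [[0.044, 0.044], [0.084, 0.093]]
1044 [[0.034, 0.053], [0.063, 0.109]]
1056 [[0.023, 0.059], [0.039, 0.119]]
1068 [[0.01, 0.062], [0.013, 0.125]]
1080 [[-0.003, 0.063], [-0.013, 0.125]]
1092 [[-0.016, 0.061], [-0.039, 0.119]]
1104 [[-0.029, 0.056], [-0.063, 0.109]]
```

Request:
jog_arm(plan=[[15, [-0.115, 0.051, 0], [0, 0, 0]], [15, [-0.237, 0.077, 0], [0, 0, 0]], [15, [-0.363, 0.077, 0], [0, 0, 0]], [15, [-0.485, 0.051, 0], [0, 0, 0]]])

```text
clock: 23.18
position: [462.7, -99.1, 193.4]
ee_rot: [0.924, -0.383, -0.0, 0.001]
contact_force: [2.5, -2.8, 6.3]
gripper_width: 20.9
grasp_force: 59.5
```

Request:
jog_arm(plan=[[15, [-0.115, -0.051, 0], [0, 0, 0]], [15, [-0.216, -0.125, 0], [0, 0, 0]], [15, [-0.3, -0.218, 0], [0, 0, 0]], [15, [-0.363, -0.327, 0], [0, 0, 0]]])

```text
clock: 23.68
position: [460.0, -50.6, 193.4]
ee_rot: [0.924, -0.382, -0.001, 0.002]
contact_force: [1.8, -5.7, 5.4]
gripper_width: 20.8
grasp_force: 59.3
```

```bash
python3 -c "
from h import *
wind()"
```

```text
t 23.68 p [460.  -50.6 193.4] phi -204.6 r 61.38 Frad -3.7 Ftan(resist) 4.7 Fz 5.4 M [-1.83 -1.04 -0.  ] g 59.3
```

Request:
jog_arm(plan=[[15, [-0.021, -0.059, 0], [0, 0, 0]], [15, [-0.039, -0.119, 0], [0, 0, 0]], [15, [-0.052, -0.244, 0], [0, 0, 0]], [15, [-0.052, -0.244, 0], [0, 0, 0]]])

```text
clock: 24.18
position: [473.3, -29.8, 193.3]
ee_rot: [0.924, -0.382, -0.001, 0.002]
contact_force: [-1.9, -2.7, 9.4]
gripper_width: 21.1
grasp_force: 59.5
```

```bash
python3 -c "
from h import *
wind()"
```

```text
t 24.18 p [473.3 -29.8 193.3] phi -181.3 r 61.15 Frad -0.5 Ftan(resist) 3.2 Fz 9.4 M [-1.37 -0.13 -0.03] g 59.5
```

Request:
jog_arm(plan=[[15, [0.003, -0.063, 0], [0, 0, 0]], [15, [0.013, -0.125, 0], [0, 0, 0]], [15, [0.013, -0.125, 0], [0, 0, 0]]])

```text
clock: 24.55
position: [482.4, -22.2, 193.2]
ee_rot: [0.924, -0.382, -0.002, 0.003]
contact_force: [-2.9, -1.8, 10.3]
gripper_width: 21.1
grasp_force: 59.6
```

```bash
python3 -c "
from h import *
wind()"
```

```text
t 24.55 p [482.4 -22.2 193.2] phi -170.2 r 60.99 Frad 0.2 Ftan(resist) 3.4 Fz 10.3 M [-1.35  0.3  -0.05] g 59.6
```

Request:
jog_arm(plan=[[15, [0.016, -0.061, -0.003], [0, 0, 0]], [15, [0.039, -0.119, -0.003], [0, 0, 0]], [15, [0.039, -0.119, -0.003], [0, 0, 0]]])

```text
clock: 24.92
position: [493.0, -16.4, 193.3]
ee_rot: [0.924, -0.382, -0.003, 0.003]
contact_force: [-2.2, -1.5, 10.2]
gripper_width: 21.0
grasp_force: 59.6
```

```bash
python3 -c "
from h import *
wind()"
```

```text
t 24.93 p [493.  -16.4 193.3] phi -158.8 r 60.71 Frad -0.4 Ftan(resist) 2.6 Fz 10.2 M [-1.01  0.53 -0.01] g 59.6
```

Request:
jog_arm(plan=[[15, [0.029, -0.056, -0.002], [0, 0, 0]], [15, [0.063, -0.109, -0.002], [0, 0, 0]], [15, [0.063, -0.109, -0.002], [0, 0, 0]]])

```text
clock: 25.3
position: [505.0, -12.9, 193.3]
ee_rot: [0.924, -0.382, -0.003, 0.003]
contact_force: [-3.2, 0.3, 10.9]
gripper_width: 21.5
grasp_force: 59.6
```

```bash
python3 -c "
from h import *
wind()"
```

```text
t 25.3 p [505.  -12.9 193.3] phi -146.9 r 60.41 Frad 0.9 Ftan(resist) 3.0 Fz 10.9 M [-0.61  0.87  0.01] g 59.6
```

Request:
jog_arm(plan=[[15, [0.039, -0.049, -0.002], [0, 0, 0]], [15, [0.084, -0.093, -0.002], [0, 0, 0]], [15, [0.084, -0.093, -0.002], [0, 0, 0]]])

```text
clock: 25.68
position: [517.5, -11.9, 193.4]
ee_rot: [0.924, -0.383, -0.003, 0.002]
contact_force: [-2.5, 0.4, 9.2]
gripper_width: 21.0
grasp_force: 59.5
```

```bash
python3 -c "
from h import *
wind()"
```

```text
t 25.68 p [517.5 -11.9 193.4] phi -135.0 r 60.09 Frad 0.4 Ftan(resist) 2.5 Fz 9.2 M [-0.21  0.86  0.03] g 59.5
```

Request:
jog_arm(plan=[[15, [0.049, -0.04, 0], [0, 0, 0]], [15, [0.101, -0.074, 0], [0, 0, 0]], [15, [0.101, -0.074, 0], [0, 0, 0]]])

```text
clock: 26.05
position: [530.0, -13.5, 193.4]
ee_rot: [0.924, -0.383, -0.003, 0.002]
contact_force: [-1.5, 2.7, 9.0]
gripper_width: 21.1
grasp_force: 59.5
```

```bash
python3 -c "
from h import *
wind()"
```

```text
t 26.05 p [530.  -13.5 193.4] phi -122.9 r 59.83 Frad 2.3 Ftan(resist) 2.0 Fz 9.0 M [0.12 0.82 0.01] g 59.5
```

Request:
jog_arm(plan=[[15, [0.056, -0.029, 0], [0, 0, 0]], [15, [0.115, -0.051, 0], [0, 0, 0]], [15, [0.115, -0.051, 0], [0, 0, 0]]])

```text
clock: 26.42
position: [542.0, -17.7, 193.4]
ee_rot: [0.924, -0.383, -0.003, 0.002]
contact_force: [-1.3, 2.7, 9.8]
gripper_width: 21.1
grasp_force: 59.4
```

```bash
python3 -c "
from h import *
wind()"
```

```text
t 26.43 p [542.  -17.7 193.4] phi -110.7 r 59.58 Frad 1.9 Ftan(resist) 2.3 Fz 9.8 M [0.38 0.63 0.01] g 59.4
```

Request:
jog_arm(plan=[[15, [0.061, -0.016, 0], [0, 0, 0]], [15, [0.123, -0.026, 0], [0, 0, 0]], [15, [0.123, -0.026, 0], [0, 0, 0]]])

```text
clock: 26.8
position: [552.8, -24.3, 193.3]
ee_rot: [0.924, -0.383, -0.003, 0.001]
contact_force: [-1.7, 3.6, 7.2]
gripper_width: 21.1
grasp_force: 59.4
```

```bash
python3 -c "
from h import *
wind()"
```

```text
t 26.8 p [552.8 -24.3 193.3] phi -98.5 r 59.37 Frad 1.9 Ftan(resist) 3.6 Fz 7.2 M [ 0.63  0.51 -0.04] g 59.4
```

Now at 984° (2.73 turns); next to 996.

Request:
jog_arm(plan=[[15, [0.063, -0.003, 0], [0, 0, 0]], [15, [0.125, 0, 0], [0, 0, 0]], [15, [0.125, 0, 0], [0, 0, 0]]])

```text
clock: 27.18
position: [562.0, -32.8, 193.3]
ee_rot: [0.924, -0.383, -0.002, 0.001]
contact_force: [0.0, 3.9, 6.6]
gripper_width: 20.9
grasp_force: 59.4
```

```bash
python3 -c "
from h import *
wind()"
```

```text
t 27.18 p [562.  -32.8 193.3] phi -86.4 r 59.29 Frad 2.6 Ftan(resist) 2.9 Fz 6.6 M [ 0.82  0.27 -0.04] g 59.4
```

Request:
jog_arm(plan=[[15, [0.063, 0.01, 0], [0, 0, 0]], [15, [0.123, 0.026, 0], [0, 0, 0]], [15, [0.123, 0.026, 0], [0, 0, 0]]])

```text
clock: 27.55
position: [569.2, -43.2, 193.3]
ee_rot: [0.924, -0.383, -0.002, 0.0]
contact_force: [-0.5, 4.2, 5.5]
gripper_width: 21.0
grasp_force: 59.2
```

```bash
python3 -c "
from h import *
wind()"
```

```text
t 27.55 p [569.2 -43.2 193.3] phi -74.1 r 59.17 Frad 1.6 Ftan(resist) 3.9 Fz 5.5 M [ 0.98 -0.06 -0.01] g 59.2
```

1008° → 1020°.

Request:
jog_arm(plan=[[15, [0.059, 0.023, 0], [0, 0, 0]], [15, [0.115, 0.051, 0], [0, 0, 0]], [15, [0.115, 0.051, 0], [0, 0, 0]]])

```text
clock: 27.92
position: [574.0, -54.8, 193.2]
ee_rot: [0.924, -0.383, -0.002, -0.0]
contact_force: [2.6, 3.6, 4.9]
gripper_width: 21.0
grasp_force: 59.1
```

```bash
python3 -c "
from h import *
wind()"
```

```text
t 27.93 p [574.  -54.8 193.2] phi -61.9 r 59.1 Frad 3.5 Ftan(resist) 2.7 Fz 4.9 M [ 0.92 -0.36  0.03] g 59.1
```

Request:
jog_arm(plan=[[15, [0.053, 0.034, 0], [0, 0, 0]], [15, [0.101, 0.074, 0], [0, 0, 0]], [15, [0.101, 0.074, 0], [0, 0, 0]]])

```text
clock: 28.3
position: [576.5, -68.2, 193.1]
ee_rot: [0.924, -0.383, -0.001, 0.0]
contact_force: [2.4, 3.7, 3.5]
gripper_width: 21.0
grasp_force: 59.0
```

```bash
python3 -c "
from h import *
wind()"
```

```text
t 28.3 p [576.5 -68.2 193.1] phi -48.7 r 59.13 Frad 2.6 Ftan(resist) 3.6 Fz 3.5 M [ 0.94 -0.26 -0.06] g 59.0
```

Request:
jog_arm(plan=[[15, [0.044, 0.044, 0.002], [0, 0, 0]], [15, [0.084, 0.093, 0.002], [0, 0, 0]], [15, [0.084, 0.093, 0.002], [0, 0, 0]]])

```text
clock: 28.68
position: [576.2, -80.6, 192.9]
ee_rot: [0.924, -0.383, -0.001, -0.001]
contact_force: [0.9, 6.0, 4.5]
gripper_width: 21.3
grasp_force: 59.1
```

```bash
python3 -c "
from h import *
wind()"
```

```text
t 28.68 p [576.2 -80.6 192.9] phi -36.7 r 59.33 Frad 0.1 Ftan(resist) 6.1 Fz 4.5 M [ 2.04 -0.09  0.05] g 59.1
```

Resistance has risen to 6 N; smaller steps now.

Request:
jog_arm(plan=[[15, [0.017, 0.026, 0.002], [0, 0, 0]], [15, [0.023, 0.035, 0.002], [0, 0, 0]], [15, [0.023, 0.035, 0.002], [0, 0, 0]]])

```text
clock: 29.05
position: [575.7, -83.8, 192.9]
ee_rot: [0.924, -0.383, -0.001, -0.001]
contact_force: [0.9, 9.3, 4.1]
gripper_width: 21.6
grasp_force: 59.1
```

```bash
python3 -c "
from h import *
wind()"
```

```text
t 29.05 p [575.7 -83.8 192.9] phi -33.5 r 59.41 Frad -1.0 Ftan(resist) 9.3 Fz 4.1 M [ 2.66 -0.18  0.02] g 59.1
```

The stop is felt: 3.7 → 6.1 → 9.3 N over a few degrees. I'll ease the coupling back without unwinding the screw, then release.

Request:
jog_arm(plan=[[15, [-0.023, -0.035, 0], [0, 0, 0]], [15, [-0.049, -0.068, 0], [0, 0, 0]], [15, [-0.049, -0.068, 0], [0, 0, 0]]])

```text
clock: 29.42
position: [576.6, -76.7, 192.9]
ee_rot: [0.924, -0.383, -0.001, 0.0]
contact_force: [0.6, 4.1, 4.6]
gripper_width: 21.3
grasp_force: 59.2
```

```bash
python3 -c "
from h import *
wind()"
```

```text
t 29.43 p [576.6 -76.7 192.9] phi -40.4 r 59.27 Frad 0.3 Ftan(resist) 4.1 Fz 4.6 M [ 1.26  0.13 -0.02] g 59.2
```

Request:
jog_arm(plan=[[15, [-0.027, -0.03, 0], [0, 0, 0]], [15, [-0.027, -0.03, -0.005], [0, 0, 0]], [60, [-0.027, -0.03, -0.005], [0, 0, 0]], [60, [-0.027, -0.03, -0.005], [0, 0, 0]], [60, [-0.027, -0.03, -0.005], [0, 0, 0]], [60, [-0.027, -0.03, -0.15], [0, 0, 0]], [60, [-0.027, -0.03, -0.4], [0, 0, 0]], [60, [-0.027, -0.03, -0.8], [0, 0, 0]], [60, [-0.027, -0.03, -1], [0, 0, 0]], [60, [-0.027, -0.03, -1], [0, 0, 0]]])

```text
clock: 30.68
position: [578.5, -72.9, 296.1]
ee_rot: [0.924, -0.383, 0.002, -0.001]
contact_force: [-0.2, 0.5, 0.3]
gripper_width: 60.1
grasp_force: 0.0
```

Request:
jog_arm(plan=[[60, [0.3, 0, -0.4], [0, 0, 0]], [60, [0.6, 0, -0.6], [0, 0, 0]], [60, [1, 0, -0.6], [0, 0, 0]], [60, [1, 0, -0.6], [0, 0, 0]]])

```text
clock: 31.18
position: [649.0, -145.0, 350.0]
ee_rot: [0.923, -0.384, -0.002, 0.001]
contact_force: [-0.3, 0.1, -0.8]
gripper_width: 59.9
grasp_force: 0.0
```

Run:
```python
from h import *
wind()
a=snap("scene",6);b=snap("top",6)
A=cv2.resize(a["img"][180:280,280:380,::-1],(400,400),interpolation=cv2.INTER_CUBIC)
B=cv2.resize(b["img"][190:290,310:410,::-1],(400,400),interpolation=cv2.INTER_CUBIC)
cv2.imwrite("pics/c7.png",np.hstack([A,B]))
```

```text
t 31.18 p [ 649. -145.  350.] phi -16.0 r 150.37 Frad -0.3 Ftan(resist) -0.0 Fz -0.8 M [ 0.06  0.05 -0.06] g 0.0
```

View pics/c7.png

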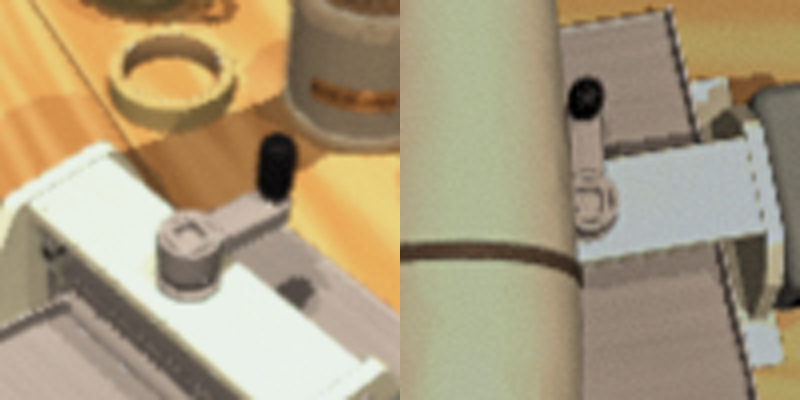

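The crank sits fully down on the shoulder: scene crop hub ~(188,250), knob ~(277,165). The gripper is clear and the tape has not moved, so I'll hand in.

```bash
python3 -c "
from bench import *
print(job_done())"
```

```text
the job is handed in; nothing more can be done
None
```

The crank is fully down on the square and was wound clockwise about 2.9 turns to the top stop, felt at about 9 N at the knob; I then eased it, released it and handed the job in at about 31 s.

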